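# Open the glue jar in the brace stand

## Robot

A 7-joint arm with a two-finger parallel gripper is mounted at the origin on the work surface. World frame = base frame: x ahead of the robot, y to its left, z up, the work surface at z = 0. Lengths are in m, angles in rad, forces in N, time in s.
With the tool pointing down it reaches from about 0.425 to 0.8 m from the base axis. Payload 8.3 kg.
Tool frame: the origin (TCP) lies at the very end of the fingers, on their centre line; the grasp point (between the pads) lies 19 mm behind it; z points along the fingers, y is the line along which they close (so a half turn about z gives the same grasp; the last joint's range is limited). The gripper opens to 85 mm and grips with 20 to 120 N. Pads are 22 mm wide; open, the fingers measure 114 mm over their backs; the gripper's body (76 mm by 85 mm) begins 54 mm behind the grasp point. The pads swing forward as they close: fully open they stand 13 mm farther back than shut.
Start: joints at [-1.236, 0.383, 0.016, 1.37, -0.006, 1.388, -0.046], TCP at [0.242, 0.576, 0.231] pointing down, gripper open.
Joint ranges: [-2.95, 2.95], [-0.25, 2.06], [-1.52, 1.56], [0.18, 2.33], [-1.44, 4.58], [0.02, 2.06], [-3.01, 3.01]. Speed limits (rad/s): [2.39, 2.39, 3.01, 3.01, 3.14, 3.14, 3.14].

## Interface

Orientations are given as a 3x3 rotation matrix whose columns are the frame's x, y, z axes.
In Python, from workcell import telemetry, vision, job gives the robot as it stands.
- The arm moves only by the tool move_arm, never from a script. Its arguments are lists of equal length, an entry for each row: "dp": the shift along the tool's x, y, z in mm, a list of three; "delta_rot": the turn, a rotation vector about the tool's x, y, z in degrees, a list of three. In form: {"dp": [[dx, dy, dz], ...], "delta_rot": [[ax, ay, az], ...]}. A call has 1 to 10 rows; each row shifts and turns the commanded pose from where the row before left it, along the tool's axes as they then stand; what a row does not reach is not made up. A row lasts 1/12 s, in which the tool goes at most 41.7 mm and 7.16 degrees, less where a joint would pass 70% of its speed; a pose out of reach is approached as far as the arm can. A call with a gripper value outside its range is refused whole. "claw" is the finger opening in mm, from 0 to 85.4, set as the call begins (left out, the last holds). The fingers move at their own pace and stop on an object; "newtons" is the grip in N (left out, the last holds). Time passes only in rows, so rows that do not move let the fingers close. It gives the time, the measured TCP pose, the force, the opening and the grip force at its end, in the units of the state.
- telemetry.read_state(): the state, without advancing time (a new reading comes with each control period).
- vision.snapshot(name): name is "scene" or "side" or "wrist"; returns (picture, depth): 480x640x3 uint8, red, green, blue; 480x640 float32, m along the optical axis (not along the pixel's ray), 0 where there is no reading.
- vision.camera_model(name): a dict with "fovy" (degrees; the focal length in pixels is half the picture's height over the tangent of half this angle, whatever the lens; pixels are square), "cx", "cy" (the principal point, pixels), "R" (3x3) and "t" (3): a world point X has camera coordinates R X + t. Camera axes: x right, y down, z forward; pixel columns grow to the right and rows downward; lengths in m; the calibration is good to about 2 mm. A picture is of the moment at which its call begins: read the wrist's pose just before it. camera_model takes no time and is no camera call; for the wrist camera it gives the pose at the moment of the call.
- job.close_job(): hands the job in; it is judged then, once.
The state is a dict: "clock": time; "qpos": joint angles; "dq": joint speeds; "effort": joint torques, N m; "tool_pos": TCP position; "tool_rot": TCP orientation; "force": force on the tool from outside, world axes, zero at the start; "wrist_torque": the same for the moment, N m; "width": finger opening in m; "grip_force": force on a finger pad.
Only numpy, scipy, OpenCV 4.12 (cv2) and the standard library are available. Lean on these libraries where they do the work, as an engineer would, in place of code of your own. Each camera call takes 0.05 s, during which the arm holds its last target. There are 200 camera calls.

## Task

Swing the raised blue brace frame down over the glue jar, lowering it gently until it rests on its stop, so that it keeps the jar from turning. Then unscrew the tight red cap (anticlockwise seen from above) until it comes free, lift it straight off and finish while still holding it, level, about 2 to 3 cm above the mouth of the jar. Leave the jar standing in its cup, the frame down, and the other things on the bench where they are.

Things in the scene. Friction and masses are not known exactly. Their poses are not given: they have to be found in the camera images.
- stand: Fixed stand: plywood base 290 x 150 x 10 mm, round wooden cup (inner diameter 69 mm, outer 82 mm, rim 24 mm above the bench) holding the jar, two blue hinge cheeks (tops 99 mm up) on the far side, two wooden rests (tops 76 mm up) near. Origin: on the bench, at the cup's axis. z up; x points from the near side to the hinge, which is parallel to y.
- brace (a joint): Angle (rad) of the blue brace frame: 0 = level, on its stop; positive = raised (starts 0.65 to 1.05). The stiff hinge holds it at any angle; lowering it takes 1 to 4 N at the red bar. Its two side rails (16 mm high, 74 mm apart inside) come down past the cap and straddle the jar's square collar, 3 mm to spare each side. Without it the jar tends to turn with the cap.
- brace_bar (a point): Middle of the red round bar (diameter 14 mm, 74 mm free between the rails) joining the free ends of the rails, parallel to the hinge, 165 mm from it: the place to pinch or push the frame. With the frame down it is 85 mm from the jar's axis, 85 mm above the bench. Its y axis runs along the bar.
- brace_hinge (a point): Middle of the brace frame's hinge axis, 80 mm beyond the jar's axis along the stand's x, 85 mm above the bench. Its y axis is the hinge axis.
- jar: White plastic jar with a yellow band, 0.6 kg, loose in the cup. Round body, diameter 66 mm; square collar 68 x 68 mm from 66 to 84 mm above its underside (the lowered frame's rails are level with it, tops 83 mm above the underside); neck diameter 42 mm up to 114 mm. Origin: centre of its underside, 10 mm above the bench; z up.
- jar_mouth (a point): Centre of the jar's mouth, the top of its neck, 114 mm above the jar's underside.
- cap: Red ribbed cap, diameter 60 mm, 30 mm high, 40 g, white stripe on top. Origin: centre of its lower rim, 94 mm above the jar's underside when on (20 mm below the mouth); z up. Held by inner lugs: comes free after 50 to 85 degrees anticlockwise (varies); can turn at least 100. A sprung seal makes it tight (up to 0.7 N m), pushes it up with 14 N, and lifts it 3 mm when free.
- cclamp: Bystander: small blue C-clamp lying flat, 88 x 90 mm with its screw, 18 mm high; leave it alone. Origin: middle of its underside.
- offcut: Bystander: pine offcut 100 x 45 x 28 mm; leave it alone. Origin: centre of its underside.
- waxtin: Bystander: green-banded wax tin, diameter 64 mm, 45 mm high; leave it alone. Origin: centre of its underside.
- brush: Bystander: glue brush 140 mm long, lying along its x axis; leave it alone. Origin: centre of its underside.
Things that resemble listed ones, but are neither listed nor needed, are in the scene too. Several things have the shape of the jar; the one meant has the colours described above.

How it is judged:
By the outcome, as a careful person would: the job done as asked, in the order asked, and still so for the second after the job is handed in, while the arm keeps its last pose, push and grip.
It also fails if it takes over 58 s, if anything falls off the work surface, if the arm or the gripper's body presses on something with over 40 N, if the wrist force passes 120 N, or if a joint passes its speed limit or range.

## Working session

There is one attempt and no reset: what is moved stays moved. The work goes in short steps, Python scripts to look and compute and a tool call to move; the robot and the scene stay as the last step left them, time stands still between calls to the robot, and variables do not carry over. Pictures are saved under pics/ and viewed, at most 10 in all, crops included, and the job is handed in when it is done.

Besides the shell and the picture viewer there is one more tool, called after "Request:" as a command line: name --argument value ..., lists and objects as JSON in quotes. move_arm: Moves the arm, as the interface text tells. Its arguments: {"type":"object","properties":{"dp":{"type":"array"},"delta_rot":{"type":"array"},"claw":{"type":"number"},"newtons":{"type":"number"}},"required":["dp","delta_rot"]}

```bash
mkdir -p pics
cat > h.py <<'E'
import numpy as np, cv2
from workcell import telemetry, vision, job
def snap(n):
    m=vision.camera_model(n); p,d=vision.snapshot(n); return p,d,m
def cast(m,u,v,z=None,depth=None):
    f=240/np.tan(np.radians(m['fovy'])/2); R=np.array(m['R']);t=np.array(m['t'])
    r=np.stack([(np.asarray(u)-m['cx'])/f,(np.asarray(v)-m['cy'])/f,np.ones_like(np.asarray(u,float))],-1)
    c=-R.T@t; w=r@R
    s=np.asarray(depth)[...,None] if depth is not None else ((z-c[2])/w[...,2])[...,None]
    return c+s*w
E
python3 - <<'E'
from h import *
ims=[]
for n in ['scene','side']:
    p,d,m=snap(n); cv2.imwrite(f'pics/{n}0.png',p[:,:,::-1]); np.savez(f'{n}0.npz',p=p,d=d,**m); print(n,m['fovy'],-np.array(m['R']).T@m['t'],(d>0).mean())
    ims.append(p)
s=telemetry.read_state();print(s['clock'],s['tool_rot'])
E
```

```text
scene 47.04445596052909 [1.01893307 0.55039454 0.78479943] 0.99619140625
side 49.979360037413564 [0.13971422 0.53342385 0.57109394] 0.9961360677083333
0.1 [[-9.21952177e-01  3.87303163e-01 -6.66021652e-04]
 [ 3.87303735e-01  9.21950716e-01 -1.64134472e-03]
 [-2.16588627e-05 -1.77119401e-03 -9.99998431e-01]]
```

View pics/scene0.png

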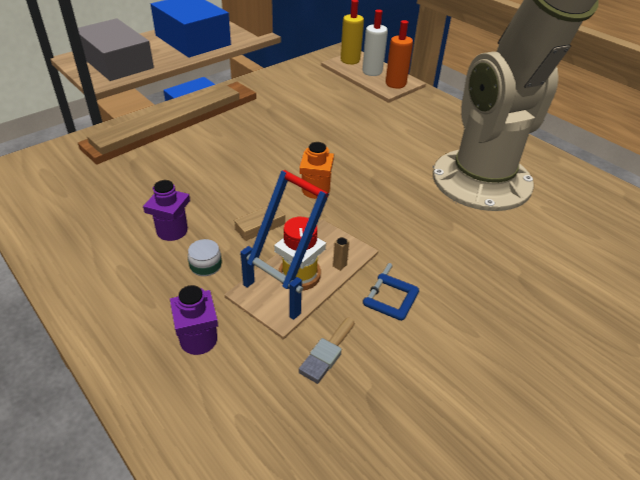

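View pics/side0.png

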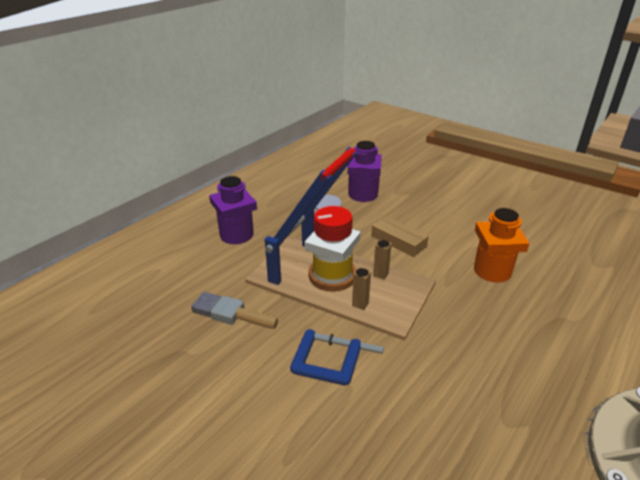

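The scene view shows the target (white/yellow jar with red cap) at about (300,240), with the raised red bar at (305,185). Jars that could be mistaken for it are purple (170,210), purple (195,320) and orange (317,170). They don't match the colours, and the bottles at (375,50) aren't jars. The side view shows the cap at (333,222) and the bar at (340,162). Next I measure and take the close crop.

Run:
```python
from h import *
def load(n):
    z=np.load(f'{n}0.npz'); return z['p'],z['d'],{k:z[k] for k in('fovy','cx','cy','R','t')}
for n in ['scene','side']:
    p,d,m=load(n); hsv=cv2.cvtColor(p,cv2.COLOR_RGB2HSV)
    red=(((hsv[...,0]<4)|(hsv[...,0]>174))&(hsv[...,1]>190)&(hsv[...,2]>90)).astype(np.uint8)
    k,l,st,c=cv2.connectedComponentsWithStats(red)
    for i in range(1,k):
        if st[i,4]<60: continue
        v,u=np.where(l==i); P=cast(m,u,v,depth=d[v,u]); P=P[np.isfinite(P).all(1)]
        print(n,'red',st[i],np.median(P,0).round(3),P.min(0).round(3),P.max(0).round(3))
        top=P[P[:,2]>np.percentile(P[:,2],98)-.004]; print('  top',len(top),((top.min(0)+top.max(0))/2).round(4),top.max(0)-top.min(0))
        if P[:,2].mean()>.15:
            a=np.linalg.svd(P-P.mean(0))[2][0]; s=(P-P.mean(0))@a; print('  bar axis',a.round(3),'ends',P.mean(0)+a*s.min(),P.mean(0)+a*s.max())
    blue=((hsv[...,0]>100)&(hsv[...,0]<125)&(hsv[...,1]>150)&(hsv[...,2]>40)).astype(np.uint8)
    k,l,st,c=cv2.connectedComponentsWithStats(blue)
    for i in range(1,k):
        if st[i,4]<150: continue
        v,u=np.where(l==i); P=cast(m,u,v,depth=d[v,u])
        if not(.2<np.median(P[:,0])<1): continue
        print(n,'blue',st[i],np.median(P,0).round(3),P.min(0).round(3),P.max(0).round(3))
p,d,m=load('scene')
cv2.imwrite('pics/crop.png',cv2.resize(p[130:340,200:440,::-1],None,fx=2.8,fy=2.8))
```

```text
scene red [351   0   7  18  91] [-0.163 -0.644  0.18 ] [-0.177 -0.651  0.15 ] [1.019 0.55  0.785]
  top 2 [1.0189 0.5504 0.7848] [0. 0. 0.]
  bar axis [0.662 0.668 0.34 ] ends [-0.17469385 -0.65464946  0.17280841] [1.01860249 0.54993711 0.7863405 ]
scene red [375  10   7  18  97] [-0.164 -0.544  0.18 ] [-0.176 -0.558  0.153] [-0.152 -0.535  0.202]
  top 17 [-0.1666 -0.549   0.1994] [0.01735421 0.01813487 0.00597753]
  bar axis [ 0.02   0.047 -0.999] ends [-0.16453292 -0.54542357  0.20224237] [-0.16353559 -0.54312391  0.15333838]
scene red [399  20   9  20 119] [-0.163 -0.445  0.179] [-0.606 -0.801 -0.018] [-0.151 -0.438  0.202]
  top 19 [-0.1638 -0.4488  0.1996] [0.02534139 0.01928258 0.00555388]
  bar axis [0.731 0.588 0.346] ends [-0.60331995 -0.79799402 -0.02920508] [-0.15084945 -0.43436504  0.18478394]
scene red [284 170  44  26 302] [ 0.546 -0.016  0.23 ] [ 0.373 -0.197  0.043] [1.019 0.55  0.785]
  top 186 [0.7746 0.2439 0.5069] [0.48863891 0.61294952 0.55571543]
  bar axis [0.501 0.632 0.592] ends [ 0.38992079 -0.21238008  0.04588405] [1.00792288 0.56744934 0.77590167]
scene r
[... 448 characters left out ...]
  127 1144] [0.601 0.038 0.125] [0.53 0.02 0.01] [1.019 0.55  0.785]
scene blue [364 274  54  46 847] [0.448 0.144 0.015] [0.398 0.083 0.005] [0.501 0.184 0.021]
side red [323 149  32  28 268] [ 0.537 -0.015  0.23 ] [ 0.14  -0.063  0.225] [0.55  0.533 0.571]
  top 215 [0.3451 0.2352 0.3997] [0.41067313 0.59653768 0.34269185]
  bar axis [-0.464  0.807  0.365] ends [ 0.55639836 -0.04916753  0.21478734] [0.18814665 0.59132986 0.50467814]
side red [314 207  38  33 988] [ 0.538 -0.004  0.132] [ 0.14  -0.133  0.019] [0.68  0.533 0.571]
  top 558 [0.3579 0.2435 0.3509] [0.43634804 0.57985289 0.44042433]
side blue [ 291  330   69   54 1180] [0.429 0.152 0.016] [0.14  0.084 0.01 ] [0.495 0.533 0.571]
```

View pics/crop.png

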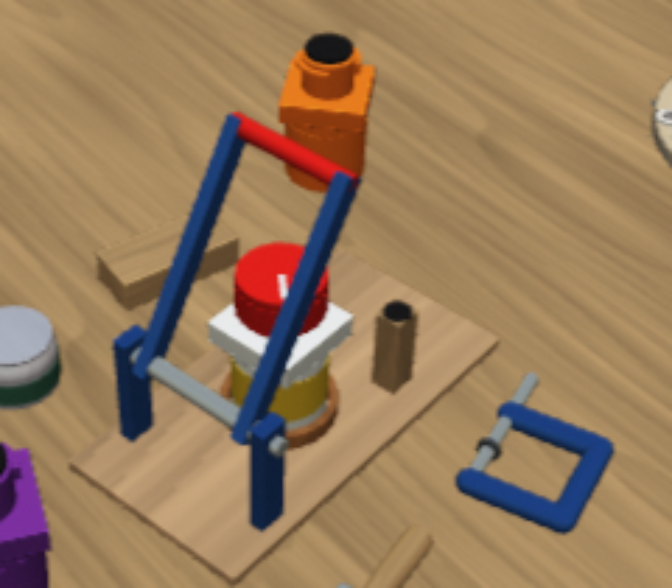

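The crop confirms the choice: red ribbed cap at (282,285) on the white collar and yellow band jar, with the bar at (295,150) and hinge at (210,400) in crop pixels. Refining with filtered depth and plane casts.

Run:
```python
from h import *
def load(n):
    z=np.load(f'{n}0.npz'); return z['p'],z['d'],{k:z[k] for k in('fovy','cx','cy','R','t')}
for n in ['scene','side']:
    p,d,m=load(n); hsv=cv2.cvtColor(p,cv2.COLOR_RGB2HSV)
    u,v=np.meshgrid(np.arange(640),np.arange(480)); P=cast(m,u,v,depth=d)
    ok=(d>0.1)
    red=((hsv[...,0]<5)|(hsv[...,0]>174))&(hsv[...,1]>170)&(hsv[...,2]>60)&ok
    near=(abs(P[...,0]-.57)<.15)&(abs(P[...,1])<.12)
    B=P[red&near&(P[...,2]>.2)]; B=B[np.linalg.norm(B-np.median(B,0),axis=1)<.06]
    a=np.linalg.svd(B-B.mean(0))[2][0]; s=(B-B.mean(0))@a
    print(n,'bar',a.round(3),(B.mean(0)+a*s.min()).round(4),(B.mean(0)+a*s.max()).round(4),'med',np.median(B,0).round(4))
    C=red&near&(P[...,2]>.131)&(P[...,2]<.138)
    vv,uu=np.where(C); Q=cast(m,uu.astype(float),vv.astype(float),z=.134).astype(np.float32)
    print(' captop circle',cv2.minEnclosingCircle(Q[:,:2]),len(Q))
    blue=(hsv[...,0]>100)&(hsv[...,0]<125)&(hsv[...,1]>120)&ok&near&(P[...,2]>.105)&(P[...,2]<.24)&(P[...,0]>.5)
    R=P[blue]
    k,l=cv2.connectedComponents(blue.astype(np.uint8))
    for i in range(1,k):
        R=P[l==i]
        if len(R)<80: continue
        R=R[np.linalg.norm(R-np.median(R,0),axis=1)<.12]
        a=np.linalg.svd(R-np.median(R,0))[2][0]; a*=np.sign(-a[2]); print(' rail',len(R),np.median(R,0).round(4),a.round(3),'yaw',np.degrees(np.arctan2(a[1],a[0])).round(1),'elev',np.degrees(np.arcsin(-a[2])).round(1))
    # wood cup/collar white
    W=(hsv[...,1]<40)&(hsv[...,2]>150)&ok&near&(abs(P[...,2]-.094)<.004)
    Q=P[W][:,:2].astype(np.float32); print(' collar',len(Q),cv2.minAreaRect(Q) if len(Q)>10 else '')
    S=(hsv[...,1]<70)&(hsv[...,2]>90)&ok&near&(abs(P[...,2]-.085)<.02)&(P[...,0]>.6)
    # stand base top z=.01
    T=ok&near&(abs(P[...,2]-.01)<.003); print(' base',T.sum())
```

```text
scene bar [-0.181  0.983  0.005] [ 0.5535 -0.062   0.229 ] [0.5369 0.0282 0.2294] med [ 0.5456 -0.0166  0.23  ]Traceback (most recent call last):
  File "<stdin>", line 15, in <module>
cv2.error: OpenCV(4.12.0) /io/opencv/modules/imgproc/src/shapedescr.cpp:201: error: (-215:Assertion failed) count >= 0 && (depth == CV_32F || depth == CV_32S) in function 'minEnclosingCircle'
```

```bash
cat > meas.py <<'E'
from h import *
def load(n):
    z=np.load(f'{n}0.npz'); return z['p'],z['d'],{k:z[k] for k in('fovy','cx','cy','R','t')}
for n in ['scene','side']:
    p,d,m=load(n); hsv=cv2.cvtColor(p,cv2.COLOR_RGB2HSV)
    u,v=np.meshgrid(np.arange(640),np.arange(480)); P=cast(m,u,v,depth=d)
    ok=(d>0.1)
    red=((hsv[...,0]<5)|(hsv[...,0]>174))&(hsv[...,1]>170)&(hsv[...,2]>60)&ok
    near=(abs(P[...,0]-.57)<.15)&(abs(P[...,1])<.12)
    B=P[red&near&(P[...,2]>.2)]; B=B[np.linalg.norm(B-np.median(B,0),axis=1)<.06]
    a=np.linalg.svd(B-B.mean(0))[2][0]; s=(B-B.mean(0))@a
    print(n,'bar',a.round(3),(B.mean(0)+a*s.min()).round(4),(B.mean(0)+a*s.max()).round(4),'med',np.median(B,0).round(4))
    C=red&near&(P[...,2]>.130)&(P[...,2]<.138)
    vv,uu=np.where(C); Q=np.ascontiguousarray(P[vv,uu][:,:2].astype(np.float32))
    print(' captop circle',cv2.minEnclosingCircle(Q.reshape(-1,1,2)),len(Q),Q.min(0),Q.max(0))
    blue=(hsv[...,0]>100)&(hsv[...,0]<125)&(hsv[...,1]>120)&ok&near&(P[...,2]>.105)&(P[...,2]<.24)&(P[...,0]>.5)
    k,l=cv2.connectedComponents(blue.astype(np.uint8))
    for i in range(1,k):
        R=P[l==i]
        if len(R)<80: continue
        R=R[np.linalg.norm(R-np.median(R,0),axis=1)<.12]
        a=np.linalg.svd(R-np.median(R,0))[2][0]; a*=np.sign(-a[2]); print(' rail',len(R),np.median(R,0).round(4),a.round(3),'yaw',np.degrees(np.arctan2(a[1],a[0])).round(1),'elev',np.degrees(np.arcsin(-a[2])).round(1))
    W=(hsv[...,1]<40)&(hsv[...,2]>150)&ok&near&(abs(P[...,2]-.094)<.004)
    Q=P[W][:,:2].astype(np.float32); print(' collar',len(Q),cv2.minAreaRect(np.ascontiguousarray(Q).reshape(-1,1,2)) if len(Q)>10 else '')
E
python3 meas.py
```

```text
scene bar [-0.181  0.983  0.005] [ 0.5535 -0.062   0.229 ] [0.5369 0.0282 0.2294] med [ 0.5456 -0.0166  0.23  ]
 captop circle ((0.5489288568496704, -0.016568485647439957), 0.031133096665143967) 381 [ 0.52325094 -0.04664425] [0.5799206  0.01126027]
 rail 680 [ 0.5889 -0.0505  0.1675] [ 0.516  0.096 -0.851] yaw 10.6 elev 58.4
 rail 714 [0.5734 0.033  0.1689] [ 0.515  0.093 -0.852] yaw 10.2 elev 58.4
 collar 413 ((0.5737091302871704, 0.00013750791549682617), (0.12098178267478943, 0.10255222767591476), 14.92221450805664)
side bar [-0.176  0.984  0.004] [ 0.5463 -0.0658  0.2294] [0.5293 0.0291 0.2298] med [ 0.5371 -0.0152  0.2301]
 captop circle ((0.5472010374069214, -0.016372760757803917), 0.03095673769712448) 586 [ 0.5170479  -0.04642904] [0.57667595 0.0138353 ]
 rail 697 [0.5722 0.0333 0.1649] [ 0.479 -0.581 -0.658] yaw -50.5 elev 41.2
 collar 472 ((0.5470576882362366, -0.01641053333878517), (0.06907401233911514, 0.06900253146886826), 9.785911560058594)
```

Results:
- Stand yaw is about 10.3° and the cap axis is at (0.547, -0.0165), with its top at 0.134, as it must be.
- The frame is raised about 58° and the bar centre is at (0.541, -0.017, 0.2255). This agrees with the hinge-radius geometry.

First I turn, rise, and close the fingers.

Request:
move_arm --dp '[[0, 0, -7], [0, 0, -7], [0, 0, -7], [0, 0, -7], [0, 0, -7], [0, 0, -7], [0, 0, -7], [0, 0, -7]]' --delta_rot '[[0, 0, 7.1], [0, 0, 7.1], [0, 0, 7.1], [0, 0, 7.1], [0, 0, 7.1], [0, 0, 7.1], [0, 0, 7.1], [0, 0, 7.1]]' --claw 0 --newtons 40

```text
clock: 0.77
tool_pos: [0.242, 0.576, 0.287]
tool_rot: [[-0.175, 0.985, -0.0], [0.985, 0.175, -0.001], [-0.001, -0.001, -1.0]]
force: [-0.4, -0.7, 0.1]
width: 0.0
grip_force: 0.0
```

Request:
move_arm --dp '[[-32, 9.5, 0], [-32, 9.5, 0], [-32, 9.5, 0], [-32, 9.5, 0], [-32, 9.5, 0], [-32, 9.5, 0], [-32, 9.5, 0], [-32, 9.5, 0], [-32, 9.5, 0], [-32, 9.5, 0]]' --delta_rot '[[0, 0, 0], [0, 0, 0], [0, 0, 0], [0, 0, 0], [0, 0, 0], [0, 0, 0], [0, 0, 0], [0, 0, 0], [0, 0, 0], [0, 0, 0]]'

```text
clock: 1.6
tool_pos: [0.3936, 0.2769, 0.287]
tool_rot: [[-0.181, 0.984, -0.001], [0.984, 0.181, -0.0], [-0.0, -0.001, -1.0]]
force: [0.8, -0.6, 0.1]
width: -0.0002
grip_force: 0.0
```

Request:
move_arm --dp '[[-31.5, 9.2, 0], [-31.5, 9.2, 0], [-31.5, 9.2, 0], [-31.5, 9.2, 0], [-31.5, 9.2, 0], [-31.5, 9.2, 0], [-31.5, 9.2, 0], [-31.5, 9.2, 0], [-31.5, 9.2, 0], [-31.5, 9.2, 0]]' --delta_rot '[[0, 0, 0], [0, 0, 0], [0, 0, 0], [0, 0, 0], [0, 0, 0], [0, 0, 0], [0, 0, 0], [0, 0, 0], [0, 0, 0], [0, 0, 0]]'

```text
clock: 2.43
tool_pos: [0.541, -0.016, 0.2871]
tool_rot: [[-0.181, 0.983, -0.0], [0.983, 0.181, 0.0], [0.0, -0.0, -1.0]]
force: [1.7, -0.3, 0.2]
width: -0.0001
grip_force: 0.0
```

Request:
move_arm --dp '[[0, 0, 10], [0, 0, 10], [0, 0, 10], [0, 0, 10], [0, 0, 8], [0, 0, 0]]' --delta_rot '[[0, 0, 0], [0, 0, 0], [0, 0, 0], [0, 0, 0], [0, 0, 0], [0, 0, 0]]'

```text
clock: 2.93
tool_pos: [0.5395, -0.0131, 0.2371]
tool_rot: [[-0.183, 0.983, -0.003], [0.983, 0.183, 0.0], [0.001, -0.003, -1.0]]
force: [0.7, 0.4, 0.2]
width: 0.0001
grip_force: 0.0
```

Run:
```python
from h import *
a,_,_=snap('side'); b,_,_=snap('scene'); 
s=telemetry.read_state(); print(np.round(s['qpos'],2),s['force'],s['tool_pos'])
cv2.imwrite('pics/over.png',cv2.resize(np.hstack([a[60:320,220:460],b[90:350,180:420]])[:,:,::-1],None,fx=1.6,fy=1.6))
```

```text
[-0.6   0.22  0.68  1.62 -0.14  1.35  0.28] [0.60672583 0.31466643 0.12440127] [ 0.54044579 -0.01374011  0.23905597]
```

View pics/over.png

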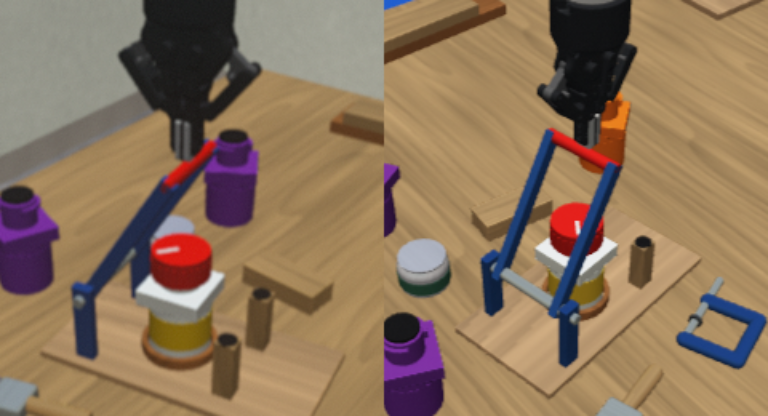

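The tip is above the middle of the bar (left panel (183,155) over (190,165); right panel (590,140) over (583,148)). Following the arc down.

Request:
move_arm --dp '[[0, 0, 6.5], [0, -7.5, 5.2], [0, -7.5, 5.2], [0, -6.5, 5.7], [0, -6.5, 5.7], [0, -5.9, 6.3], [0, -5.9, 6.3], [0, -5.2, 6.9], [0, -5.2, 6.9]]' --delta_rot '[[0, 0, 0], [0, 0, 0], [0, 0, 0], [0, 0, 0], [0, 0, 0], [0, 0, 0], [0, 0, 0], [0, 0, 0], [0, 0, 0]]'

```text
clock: 3.78
tool_pos: [0.4906, -0.0237, 0.1846]
tool_rot: [[-0.181, 0.984, -0.0], [0.984, 0.181, 0.001], [0.001, -0.0, -1.0]]
force: [-3.2, -0.1, 4.5]
width: 0.0
grip_force: 2.3
```

```bash
cat > bar.py <<'E'
from h import *
H=np.array([.6257,-.0022,.085]); X=np.array([.983,.18,0])
for n in ['scene','side']:
    p,d,m=snap(n); hsv=cv2.cvtColor(p,cv2.COLOR_RGB2HSV)
    u,v=np.meshgrid(np.arange(640),np.arange(480)); P=cast(m,u,v,depth=d); D=P-H
    red=((hsv[...,0]<5)|(hsv[...,0]>174))&(hsv[...,1]>170)&(hsv[...,2]>60)&(d>.1)
    r=np.hypot(D@X,D[...,2]); B=P[red&(abs(r-.165)<.012)&(D@X<0)&(P[...,2]>.07)&(abs(P[...,1]+.02)<.08)]
    if len(B)<10: print(n,'few',len(B)); continue
    q=np.median(B-H,0); print(n,len(B),'bar med',np.median(B,0).round(3),'top z',np.percentile(B[:,2],95).round(4),'angle',np.degrees(np.arctan2(q[2],-q@X)).round(1))
    if n=='side': cv2.imwrite('pics/bar_%d.png'%(telemetry.read_state()['clock']*100),cv2.resize(p[80:380,180:500,::-1],None,fx=2,fy=2))
s=telemetry.read_state(); print(s['clock'],s['tool_pos'].round(4) if hasattr(s['tool_pos'],'round') else s['tool_pos'],np.round(s['force'],1))
E
python3 bar.py
```

```text
scene 229 bar med [ 0.498 -0.026  0.181] top z 0.1852 angle 36.5
side 195 bar med [ 0.484 -0.005  0.18 ] top z 0.1827 angle 34.1
3.8833 [ 0.4902 -0.0237  0.1838] [ 0.3  0.3 -0.2]
```

Request:
move_arm --dp '[[0, -4.4, 7.4], [0, -4.4, 7.4], [0, -3.6, 7.8], [0, -3.6, 7.8], [0, -2.8, 8.1], [0, -2.8, 8.1], [0, -2, 8.4], [0, -2, 8.4]]' --delta_rot '[[0, 0, 0], [0, 0, 0], [0, 0, 0], [0, 0, 0], [0, 0, 0], [0, 0, 0], [0, 0, 0], [0, 0, 0]]'

```text
clock: 4.55
tool_pos: [0.4659, -0.0283, 0.1202]
tool_rot: [[-0.181, 0.984, -0.0], [0.984, 0.181, -0.0], [-0.0, -0.0, -1.0]]
force: [-1.1, -0.6, 1.6]
width: 0.0
grip_force: 0.7
```

Request:
move_arm --dp '[[0, -1, 6], [0, -0.7, 5], [0, -0.4, 5], [0, -0.2, 4], [0, 0, 3], [0, 0, 2], [0, 0, 1.5], [0, 0, 1], [0, 0, 0]]' --delta_rot '[[0, 0, 0], [0, 0, 0], [0, 0, 0], [0, 0, 0], [0, 0, 0], [0, 0, 0], [0, 0, 0], [0, 0, 0], [0, 0, 0]]'

```text
clock: 5.3
tool_pos: [0.464, -0.0287, 0.0936]
tool_rot: [[-0.181, 0.984, 0.0], [0.984, 0.181, -0.0], [-0.0, 0.0, -1.0]]
force: [-0.6, -0.2, 0.4]
width: 0.0001
grip_force: 0.0
```

```bash
python3 bar.py
```

```text
scene 182 bar med [ 0.469 -0.029  0.09 ] top z 0.0936 angle 2.0
side 142 bar med [ 0.458 -0.014  0.091] top z 0.0938 angle 1.9
5.4 [ 0.4641 -0.0286  0.0938] [0.7 0.5 0.3]
```

Request:
move_arm --dp '[[0, 0, 0.7], [0, 0, 0.7], [0, 0, 0.7], [0, 0, 0.5], [0, 0, 0]]' --delta_rot '[[0, 0, 0], [0, 0, 0], [0, 0, 0], [0, 0, 0], [0, 0, 0]]'

```text
clock: 5.82
tool_pos: [0.4642, -0.0287, 0.0918]
tool_rot: [[-0.181, 0.984, 0.0], [0.984, 0.181, 0.001], [0.0, 0.001, -1.0]]
force: [-3.2, 0.8, 10.6]
width: 0.0
grip_force: 5.1
```

Request:
move_arm --dp '[[0, 0, 0.5], [0, 0, 0.5], [0, 0, 0]]' --delta_rot '[[0, 0, 0], [0, 0, 0], [0, 0, 0]]'

```text
clock: 6.07
tool_pos: [0.4643, -0.0287, 0.0916]
tool_rot: [[-0.18, 0.984, 0.001], [0.984, 0.18, 0.001], [0.001, 0.001, -1.0]]
force: [-9.1, 0.2, 21.9]
width: 0.0004
grip_force: 10.5
```

The frame is on its stop: force climbed to 22 N at z = 0.0916. Rising and remeasuring the cap.

Request:
move_arm --dp '[[0, 0, -5], [0, 0, -15], [0, 0, -25], [0, 0, -25], [0, 0, -25], [0, 0, -10], [0, 0, 0]]' --delta_rot '[[0, 0, 0], [0, 0, 0], [0, 0, 0], [0, 0, 0], [0, 0, 0], [0, 0, 0], [0, 0, 0]]' --claw 85

```text
clock: 6.65
tool_pos: [0.4654, -0.0286, 0.1974]
tool_rot: [[-0.181, 0.984, 0.004], [0.984, 0.181, 0.001], [0.0, 0.005, -1.0]]
force: [0.2, -0.1, 0.2]
width: 0.0834
grip_force: 0.0
```

```bash
python3 bar.py
cat > cap.py <<'E'
from h import *
for n in ['scene','side']:
    p,d,m=snap(n); hsv=cv2.cvtColor(p,cv2.COLOR_RGB2HSV)
    u,v=np.meshgrid(np.arange(640),np.arange(480)); P=cast(m,u,v,depth=d)
    near=(abs(P[...,0]-.547)<.05)&(abs(P[...,1]+.0165)<.05)&(d>.1)
    red=((hsv[...,0]<5)|(hsv[...,0]>174))&(hsv[...,1]>170)&(hsv[...,2]>60)
    Q=np.ascontiguousarray(P[red&near&(abs(P[...,2]-.134)<.004)].astype(np.float32))
    if len(Q)<10: print(n,'few'); continue
    print(n,'cap',cv2.minEnclosingCircle(Q[:,None,:2].copy()),len(Q),'z',np.median(Q[:,2]))
    W=near&(hsv[...,1]<60)&(hsv[...,2]>150)&(P[...,2]>.131)&(P[...,2]<.138)
    S=P[W][:,:2]
    if len(S)>4: a=np.linalg.svd(S-S.mean(0))[2][0]; print('  stripe yaw',np.degrees(np.arctan2(a[1],a[0])).round(1),len(S),S.mean(0).round(3))
    W=near&(hsv[...,1]<50)&(hsv[...,2]>140)&(abs(P[...,2]-.094)<.004)
    Q=np.ascontiguousarray(P[W][:,None,:2].astype(np.float32)); print('  collar',len(Q),cv2.minAreaRect(Q) if len(Q)>10 else '')
E
python3 cap.py; ls pics
```

```text
scene 222 bar med [ 0.469 -0.031  0.09 ] top z 0.0926 angle 1.6
side 264 bar med [ 0.462 -0.03   0.09 ] top z 0.0918 angle 1.6
6.75 [ 0.4637 -0.0285  0.1945] [ 0.5 -0.3  0.3]
scene cap ((0.5489835143089294, -0.016114743426442146), 0.03083781711757183) 568 z 0.13363206
  stripe yaw 53.8 18 [ 0.556 -0.006]
  collar 423 ((0.5495333075523376, -0.01773041859269142), (0.06984668970108032, 0.06945928931236267), 11.339240074157715)
side cap ((0.5463582277297974, -0.016415923833847046), 0.031004972755908966) 584 z 0.13314897
  stripe yaw 53.2 16 [ 0.556 -0.007]
  collar 515 ((0.5475054383277893, -0.01786722242832184), (0.06873057782649994, 0.07340221852064133), 11.074761390686035)
bar_388.png
bar_540.png
bar_675.png
crop.png
over.png
scene0.png
side0.png
```

Request:
move_arm --dp '[[-0.6, 17, 0], [-0.6, 17, 0], [-0.6, 17, 0], [-0.6, 17, 0], [-0.6, 17, 0], [0, 0, 0], [0, 0, 0]]' --delta_rot '[[0, 0, 0], [0, 0, 0], [0, 0, 0], [0, 0, 0], [0, 0, 0], [0, 0, 0], [0, 0, 0]]'

```text
clock: 7.43
tool_pos: [0.5476, -0.0164, 0.1932]
tool_rot: [[-0.181, 0.984, -0.003], [0.984, 0.181, -0.002], [-0.001, -0.003, -1.0]]
force: [0.0, 0.1, -0.9]
width: 0.085
grip_force: 0.0
```

Request:
move_arm --dp '[[0, 0, 15], [0, 0, 15], [0, 0, 15], [0, 0, 15], [0, 0, 15], [0, 0, 12], [0, 0, 7.5], [0, 0, 0], [0, 0, 0]]' --delta_rot '[[0, 0, 0], [0, 0, 0], [0, 0, 0], [0, 0, 0], [0, 0, 0], [0, 0, 0], [0, 0, 0], [0, 0, 0], [0, 0, 0]]'

```text
clock: 8.18
tool_pos: [0.5477, -0.0164, 0.1005]
tool_rot: [[-0.18, 0.984, -0.001], [0.984, 0.18, -0.0], [-0.0, -0.001, -1.0]]
force: [-0.3, 0.3, 0.7]
width: 0.0848
grip_force: 0.0
```

Close gently first, look at the forces, then grip hard.

Request:
move_arm --dp '[[0, 0, 0], [0, 0, 0], [0, 0, 0], [0, 0, 0], [0, 0, 0], [0, 0, 0]]' --delta_rot '[[0, 0, 0], [0, 0, 0], [0, 0, 0], [0, 0, 0], [0, 0, 0], [0, 0, 0]]' --claw 50 --newtons 30

```text
clock: 8.68
tool_pos: [0.5484, -0.0164, 0.1016]
tool_rot: [[-0.181, 0.984, 0.001], [0.984, 0.181, 0.0], [0.0, 0.001, -1.0]]
force: [-3.3, -0.4, 6.1]
width: 0.0594
grip_force: 31.3
```

Request:
move_arm --dp '[[0, 0, 0], [0, 0, 0], [0, 0, 0]]' --delta_rot '[[0, 0, 0], [0, 0, 0], [0, 0, 0]]' --claw 40 --newtons 90

```text
clock: 8.93
tool_pos: [0.5485, -0.0164, 0.102]
tool_rot: [[-0.181, 0.984, 0.001], [0.984, 0.181, 0.001], [0.0, 0.001, -1.0]]
force: [-4.3, -0.3, 9.1]
width: 0.0582
grip_force: 93.9
```

Run:
```python
from h import *
s=telemetry.read_state(); print(np.round(s['qpos'],2),np.round(s['force'],1),np.round(s['wrist_torque'],2),s['width'],s['grip_force'])
p,d,m=snap('side'); cv2.imwrite('pics/grip.png',cv2.resize(p[80:380,180:500,::-1],None,fx=2,fy=2))
```

```text
[-0.56  0.37  0.65  1.78 -0.25  1.08  0.37] [-4.3 -0.3  9.1] [-0.01  0.97  0.01] 0.05822707221527645 93.89728792011738
```

View pics/grip.png

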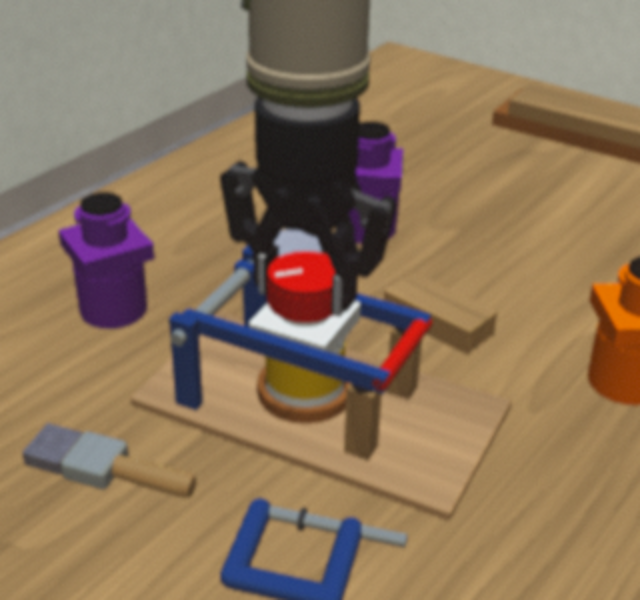

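The picture shows the frame level on its rests around the collar at (300,330), with the fingers on either side of the cap at (303,285). Turning anticlockwise.

Request:
move_arm --dp '[[0, 0, 0], [0, 0, 0], [0, 0, 0], [0, 0, 0], [0, 0, 0], [0, 0, 0], [0, 0, 0], [0, 0, 0]]' --delta_rot '[[0, 0, -3], [0, 0, -4], [0, 0, -4], [0, 0, -4], [0, 0, -4], [0, 0, -4], [0, 0, -4], [0, 0, -3]]'

```text
clock: 9.65
tool_pos: [0.549, -0.0165, 0.1019]
tool_rot: [[-0.651, 0.759, 0.002], [0.759, 0.651, 0.0], [-0.001, 0.002, -1.0]]
force: [-1.7, -0.7, 5.8]
width: 0.058
grip_force: 95.1
```

```bash
python3 - <<'E'
from h import *
s=telemetry.read_state(); print(np.round(s['qpos'],2),np.round(s['force'],1),np.round(s['wrist_torque'],2),s['width'],s['grip_force'])
E
python3 cap.py; python3 bar.py
```

```text
[-0.48  0.35  0.55  1.77 -0.21  1.07  0.86] [-1.7 -0.7  5.8] [ 0.06  0.21 -0.19] 0.058042965602595024 95.0849187746644
scene cap ((0.5502862334251404, -0.016117045655846596), 0.03191104903817177) 190 z 0.13333984
  stripe yaw 84.8 8 [0.552 0.004]
  collar 397 ((0.5507764220237732, -0.017495781183242798), (0.07101457566022873, 0.06963713467121124), 14.553000450134277)
side cap ((0.5481051802635193, -0.016070805490016937), 0.031015444546937943) 589 z 0.13314174
  stripe yaw 87.4 14 [ 0.552 -0.004]
  collar 487 ((0.5490669012069702, -0.018779508769512177), (0.06841195374727249, 0.07466685771942139), 13.577834129333496)
scene 222 bar med [ 0.469 -0.033  0.089] top z 0.0928 angle 1.6
side 270 bar med [ 0.462 -0.03   0.09 ] top z 0.0917 angle 1.6
9.85 [ 0.549  -0.0165  0.1019] [-1.6 -1.5  5.2]
```

The cap turns with the tool (stripe +32°) and the collar shifted only about 3°, so the frame is holding it.

Request:
move_arm --dp '[[0, 0, 0], [0, 0, 0], [0, 0, 0], [0, 0, 0], [0, 0, 0], [0, 0, 0], [0, 0, 0]]' --delta_rot '[[0, 0, -4], [0, 0, -4], [0, 0, -4], [0, 0, -4], [0, 0, -4], [0, 0, -4], [0, 0, 0]]'

```text
clock: 10.43
tool_pos: [0.5488, -0.0166, 0.102]
tool_rot: [[-0.904, 0.428, 0.002], [0.428, 0.904, 0.0], [-0.002, 0.001, -1.0]]
force: [-2.7, -0.9, 8.1]
width: 0.058
grip_force: 95.6
```

Request:
move_arm --dp '[[0, 0, 0], [0, 0, 0], [0, 0, 0], [0, 0, 0], [0, 0, 0], [0, 0, 0], [0, 0, 0]]' --delta_rot '[[0, 0, -4], [0, 0, -4], [0, 0, -4], [0, 0, -4], [0, 0, -4], [0, 0, 0], [0, 0, 0]]'

```text
clock: 11.02
tool_pos: [0.5489, -0.017, 0.1026]
tool_rot: [[-0.995, 0.098, 0.003], [0.098, 0.995, 0.0], [-0.002, 0.0, -1.0]]
force: [-4.0, -1.6, 11.8]
width: 0.058
grip_force: 96.2
```

```bash
python3 - <<'E'
from h import *
s=telemetry.read_state(); print(np.round(s['qpos'],2),np.round(s['force'],1),np.round(s['wrist_torque'],2),s['width'],s['grip_force'])
E
python3 cap.py
```

```text
[-0.37  0.33  0.41  1.77 -0.15  1.07  1.57] [-4.  -1.6 11.8] [-0.3   0.95  0.05] 0.05797311028376584 96.16516202688217
scene cap ((0.552177369594574, -0.016351565718650818), 0.031412187963724136) 387 z 0.13412288
  collar 385 ((0.5512707829475403, -0.017360661178827286), (0.0698373094201088, 0.06847964972257614), 15.05476188659668)
side cap ((0.5479783415794373, -0.016016531735658646), 0.03175310045480728) 436 z 0.13397571
  stripe yaw 126.7 13 [ 0.542 -0.006]
  collar 484 ((0.5487843155860901, -0.017558321356773376), (0.06869842857122421, 0.07260787487030029), 15.61756706237793)
```

Request:
move_arm --dp '[[0, 0, 0], [0, 0, 0], [0, 0, 0], [0, 0, 0], [0, 0, 0], [0, 0, 0], [0, 0, 0]]' --delta_rot '[[0, 0, -4], [0, 0, -4], [0, 0, -4], [0, 0, -4], [0, 0, -2], [0, 0, 0], [0, 0, 0]]'

```text
clock: 11.7
tool_pos: [0.5489, -0.0173, 0.1027]
tool_rot: [[-0.977, -0.214, 0.003], [-0.214, 0.977, -0.0], [-0.002, -0.001, -1.0]]
force: [-5.6, -3.0, 11.8]
width: 0.058
grip_force: 96.2
```

```bash
python3 - <<'E'
from h import *
s=telemetry.read_state(); print(np.round(s['qpos'],2),np.round(s['force'],1),np.round(s['wrist_torque'],2),s['width'],s['grip_force'])
E
python3 cap.py
```

```text
[-0.32  0.33  0.36  1.77 -0.13  1.07  1.87] [-5.6 -3.  11.8] [-0.47  1.01  0.05] 0.05796675082383754 96.18501618504524
scene cap ((0.5540876984596252, -0.01747266948223114), 0.03195665404200554) 480 z 0.13415544
  stripe yaw 128.9 6 [ 0.544 -0.011]
  collar 368 ((0.5511072278022766, -0.016520671546459198), (0.06915666908025742, 0.06859605759382248), 13.731565475463867)
side cap ((0.5444962382316589, -0.017877092584967613), 0.030146673321723938) 299 z 0.1340029
  stripe yaw 144.5 19 [ 0.539 -0.009]
  collar 495 ((0.5497025847434998, -0.018356304615736008), (0.06867631524801254, 0.07311579585075378), 14.177210807800293)
```

The cap has turned 92° and the twist torque is near zero, so it's free. Lifting slowly while I watch the force.

Request:
move_arm --dp '[[0, 0, -1], [0, 0, -2], [0, 0, -2], [0, 0, -2], [0, 0, 0]]' --delta_rot '[[0, 0, 0], [0, 0, 0], [0, 0, 0], [0, 0, 0], [0, 0, 0]]'

```text
clock: 12.22
tool_pos: [0.5482, -0.0165, 0.108]
tool_rot: [[-0.977, -0.215, 0.0], [-0.215, 0.977, -0.0], [-0.0, -0.0, -1.0]]
force: [-0.2, -2.0, 0.5]
width: 0.058
grip_force: 96.1
```

```bash
python3 bar.py; python3 cap.py
```

```text
scene 77 bar med [ 0.465 -0.01   0.089] top z 0.0924 angle 1.4
side 270 bar med [ 0.462 -0.028  0.09 ] top z 0.0916 angle 1.6
12.3167 [ 0.5481 -0.0166  0.1076] [-0.3 -2.3  0.5]
scene cap ((0.5529122352600098, -0.016571907326579094), 0.03181643411517143) 146 z 0.1365038
  collar 429 ((0.5516002774238586, -0.01639198139309883), (0.06838629394769669, 0.06889402121305466), 14.839818954467773)
side cap ((0.5483438372612, -0.015428840182721615), 0.032670628279447556) 122 z 0.13563053
  collar 543 ((0.548914909362793, -0.01763147860765457), (0.0680808424949646, 0.07320565730333328), 14.012016296386719)
```

Request:
move_arm --dp '[[0, 0, -3], [0, 0, -5], [0, 0, -6], [0, 0, -6], [0, 0, -6], [0, 0, -6], [0, 0, -5], [0, 0, -2.5], [0, 0, 0], [0, 0, 0]]' --delta_rot '[[0, 0, 0], [0, 0, 0], [0, 0, 0], [0, 0, 0], [0, 0, 0], [0, 0, 0], [0, 0, 0], [0, 0, 0], [0, 0, 0], [0, 0, 0]]'

```text
clock: 13.25
tool_pos: [0.5481, -0.0162, 0.1471]
tool_rot: [[-0.977, -0.215, 0.0], [-0.215, 0.977, 0.0], [-0.0, 0.0, -1.0]]
force: [0.5, -1.0, -0.5]
width: 0.0579
grip_force: 96.1
```

```bash
python3 bar.py
python3 - <<'E'
from h import *
for n in ['scene','side']:
    p,d,m=snap(n); hsv=cv2.cvtColor(p,cv2.COLOR_RGB2HSV)
    u,v=np.meshgrid(np.arange(640),np.arange(480)); P=cast(m,u,v,depth=d)
    r=((hsv[...,0]<5)|(hsv[...,0]>174))&(hsv[...,1]>170)&(hsv[...,2]>40)&(d>.1)&(abs(P[...,0]-.547)<.045)&(abs(P[...,1]+.0165)<.045)&(P[...,2]>.1)
    print(n,np.percentile(P[r][:,2],[1,3,50,97,99]).round(4),r.sum())
    if n=='side': cv2.imwrite('pics/end.png',cv2.resize(p[80:380,180:500,::-1],None,fx=2,fy=2))
E
```

```text
scene 146 bar med [ 0.467 -0.02   0.089] top z 0.0926 angle 1.5
side 287 bar med [ 0.462 -0.028  0.09 ] top z 0.1734 angle 1.7
13.35 [ 0.5478 -0.0162  0.1467] [0.6 0.8 0.1]
scene [0.1485 0.1513 0.1772 0.1804 0.2078] 813
side [0.1496 0.1517 0.1762 0.1949 0.2096] 634
```

View pics/end.png

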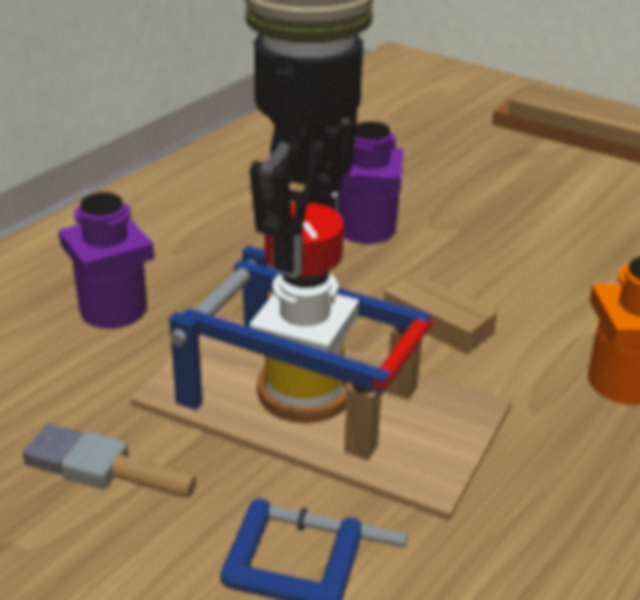

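The view shows the cap held level at (318,238) above the open neck at (305,295), the frame down and the jar in its cup. The rim is at about 0.149 m, 25 mm above the mouth. Handing in.

```bash
python3 -c "
from workcell import job; print(job.close_job())"
```

```text
the job is handed in; nothing more can be done
None
```

The job is handed in: the frame is down on its stop, and the red cap is unscrewed and held level about 25 mm above the mouth, with the jar standing in its cup and the bystanders untouched, at about 13.5 s on the robot's clock.

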